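# Free the levelling bar jammed in the bean chute

## Task

A short wooden levelling bar has slid down the steel bean chute and jammed across its throat, with both ends caught under the two cover plates. Push it back up the chute until it is wholly clear of the cover plates, then lift it out and lay it flat in the empty brass sample tray (set it down, do not drop it in).

Things in the scene. Friction and masses are not known exactly. Their poses are not given: they have to be found in the camera images.
- chute: Open-topped sheet-steel chute, fixed. Origin on the table; x points level in the uphill direction, z up. Its flat floor rises 12 degrees towards +x, surface 70 mm above the table at x = 0. Along the slope from there (uphill positive) it runs from -130 mm (open end) to +200 mm (end wall). Walls 26 mm high; inside 72 mm wide below -30 mm, widening evenly to 150 mm at +100 mm, then constant.
- plates_end (a point): Point on the chute's floor, mid-width, at the uphill end of the two flat cover plates (45 mm up the slope from x = 0). The plates cover the sides of the chute over the 75 mm downhill of here, 3 mm thick, undersides 26 mm above the floor, with a 60 mm wide open slot between them along the middle, where fingers can reach down to the floor and travel. Uphill of here nothing covers the chute.
- bar_center (a point): Centre of the jammed hardwood bar with brass bands: 96 mm long (y), 24 wide (x, uphill at the start), 22 high (z), 60 g. It lies flat on the chute floor, straight across, centre 22 mm downhill of the plates' end, 18 mm of each end under them. A light push on its downhill side slides it up; friction keeps it where left. Clear when 12 mm or more past the plates' end. Not the 150 mm bar on the table.
- tray_in (a point): Centre of the inner floor of the empty brass tray, fixed to the table, floor 3 mm above it. Inside 184 mm along x by 144 mm along y, rim 45 mm above the table, a turned wooden handle at its +x end, away from the robot. A second tray just like it holds a jar and a steel measure and is not meant.
Not all that is in view belongs to the job. What is shaped like the part that bears bar_center but black or green is not meant.

How it is judged:
By the outcome, as a careful person would: the job done as asked, in the order asked, and still so for the second after the job is handed in, with the robot touching nothing.
It also fails if it takes over 64 s, if anything falls off the work surface, if the arm or the gripper's body presses on something with over 40 N, if the wrist force passes 120 N, or if a joint passes its speed limit or range.

## Robot

A 6-joint arm with a two-finger parallel gripper is mounted at the origin on the work surface. World frame = base frame: x ahead of the robot, y to its left, z up, the work surface at z = 0. Lengths are in m, angles in rad, forces in N, time in s.
With the tool pointing down it reaches from about 0.35 to 0.95 m from the base axis. Payload 17.4 kg.
Tool frame: the origin (TCP) lies at the very end of the fingers, on their centre line; the grasp point (between the pads) lies 19 mm behind it; z points along the fingers, y is the line along which they close (so a half turn about z gives the same grasp; the last joint's range is limited). The gripper opens to 93 mm and grips with 3 to 60 N. Pads are 15 mm wide; open, the fingers measure 128 mm over their backs; the gripper's body (75 mm by 188 mm) begins 65 mm behind the grasp point.
Start: joints at [1.207, 0.116, 1.442, -0, 1.584, -0.038], TCP at [0.216, 0.639, 0.219] pointing down, gripper open.
Joint ranges: [-2.83, 2.83], [-0.83, 2.19], [0.07, 2.5], [-1.14, 4.28], [0.01, 3], [-2.97, 2.97]. Speed limits (rad/s): [1.89, 1.89, 2.22, 3.14, 3.14, 3.14].

## Interface

Orientations are given as a unit quaternion [w, x, y, z].
In Python, from workcell import bot gives the robot as it stands. The module is installed in compiled form; this text tells all that it offers. Calls block until the motion is done:
- bot.move_ptp(position, orientation): joint-space move of the TCP to a pose.
- bot.move_linear(position, attitude=None, velocity=0.15, max_force=None): straight line of the TCP; attitude=None keeps the orientation; velocity is the mean speed in m/s. With max_force (N) it stops when the force on the tool has changed by that much, and returns True; else False.
- bot.movej(angles): joint-space move.
- bot.move_gripper(opening): opening from 0.0 (shut) to 1.0 (fully open); the grip force is fixed at half the most; returns when the fingers have stopped.
- bot.pause(seconds).
- bot.solve_ik(position, orientation): joint angles nearest the present ones, or None.
- bot.capture(name): name is "scene" or "top" or "wrist"; returns a dict with "pixels" (400x640x3 uint8, red, green, blue), "camera_matrix" (3x3 intrinsics, pixels), "rvec" (rotation vector, rad) and "tvec" (3), from world to camera coordinates, as OpenCV has them. Camera axes: x right, y down, z forward; pixel columns grow to the right and rows downward; lengths in m; the calibration is good to about 2 mm. A picture is of the moment at which its call begins. There is no depth.
A pose or a line that the arm cannot do raises bot.MotionError and nothing moves.
- bot.sign_off(): hands the job in; it is judged then, once.
Readings, each from a call of its own:
- bot.read_t(): time.
- bot.read_q(): joint angles.
- bot.read_dq(): joint speeds.
- bot.read_effort(): joint torques, N m.
- bot.read_ee_pos(): TCP position.
- bot.read_tool_rot(): TCP orientation.
- bot.read_contact_force(): force on the tool from outside, world axes, zero at the start.
- bot.read_moment(): the same for the moment, N m.
- bot.read_width(): opening from 0.0 (shut) to 1.0 (fully open).
- bot.read_finger_force(): force on a finger pad.
Only numpy, scipy, OpenCV 4.12 (cv2) and the standard library are available. Lean on these libraries where they do the work, as an engineer would, in place of code of your own. Each camera call takes 0.05 s, during which the arm holds its last target. There are 200 camera calls.

## Working session

There is one attempt and no reset: what is moved stays moved. The work goes in short steps, each a Python script; the robot and the scene stay as the last script left them, time stands still between calls to the robot, and variables do not carry over. Pictures are saved under pics/ and viewed, at most 10 in all, crops included, and the job is handed in when it is done.

```bash
mkdir -p pics
cat > h.py <<'E'
import numpy as np, cv2
from workcell import bot
def cam(n):
    c=bot.capture(n); c['R']=cv2.Rodrigues(np.array(c['rvec'],float))[0]; c['t']=np.array(c['tvec'],float).ravel(); c['K']=np.array(c['camera_matrix'],float); return c
def ray(c,u,v):
    d=c['R'].T@np.linalg.inv(c['K'])@np.array([u,v,1.]); return -c['R'].T@c['t'], d/np.linalg.norm(d)
def onz(c,u,v,z):
    o,d=ray(c,u,v); return o+d*(z-o[2])/d[2]
def tri(a,pa,b,pb):
    o1,d1=ray(a,*pa);o2,d2=ray(b,*pb)
    s=np.linalg.lstsq(np.c_[d1,-d2],o2-o1,rcond=None)[0]
    p,q=o1+s[0]*d1,o2+s[1]*d2
    return (p+q)/2,np.linalg.norm(p-q)
def proj(c,p):
    x=c['K']@(c['R']@np.array(p,float)+c['t']); return x[:2]/x[2]
def save(n,im): cv2.imwrite(n,cv2.cvtColor(im,cv2.COLOR_RGB2BGR))
E
python3 - <<'E'
from h import *
import pickle
d={}
for n in ["scene","top","wrist"]:
    c=cam(n); d[n]=c; save(f'pics/{n}0.png',c['pixels']); print(n,ray(c,320,200))
pickle.dump(d,open('c0.pkl','wb')); print(bot.read_t(),bot.read_tool_rot())
E
```

```text
scene (array([0.98299777, 0.41739597, 0.96238833]), array([-0.43361753, -0.36630891, -0.82328222]))
top (array([0.23899239, 0.00694191, 1.2149126 ]), array([ 0.22759502,  0.03452558, -0.97314361]))
wrist (array([0.14095297, 0.66538673, 0.38312014]), array([ 0.26787337, -0.09924769, -0.95832862]))
0.15 [-8.76330342e-05  1.62190222e-01  9.86759416e-01 -4.22833136e-04]
```

View pics/scene0.png

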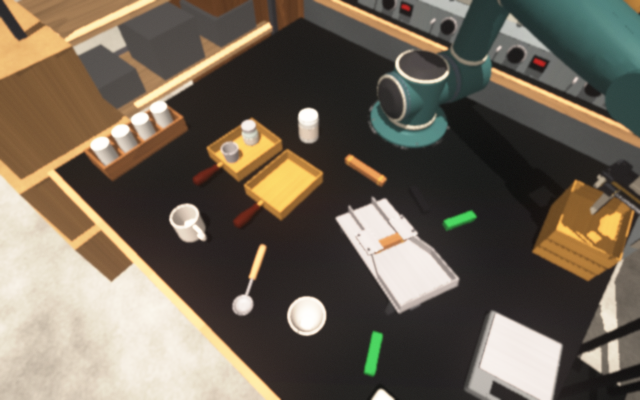

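View pics/top0.png

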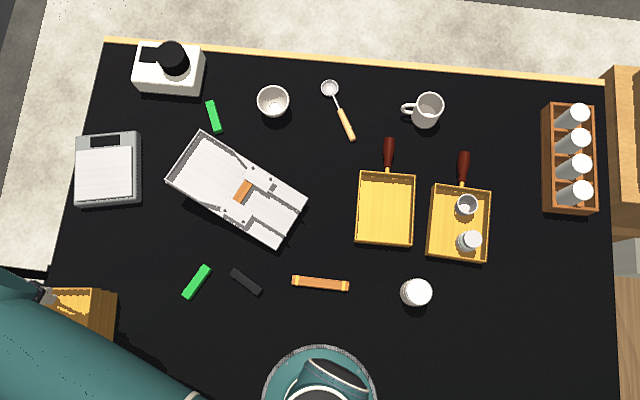

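Top view candidates: the orange bar in the chute at (243,190), the loose 150 mm bar at (320,283), green bars at (213,116) and (196,281), and a black one at (246,281). I choose the one in the chute. The empty tray is at (385,208); the full one at (458,222) is not meant. Next, a close crop of both views.

Run:
```python
from h import *
import pickle
d=pickle.load(open('c0.pkl','rb'))
a=d['top']['pixels'][120:260,155:315]; b=d['scene']['pixels'][190:315,325:465]
a=cv2.resize(a,None,fx=5,fy=5,interpolation=cv2.INTER_CUBIC)[:600]
b=cv2.resize(b,None,fx=4.5,fy=4.5,interpolation=cv2.INTER_CUBIC)
save('pics/a.png',cv2.resize(a,(800,600)) if 0 else cv2.resize(d['top']['pixels'][120:240+20,155:315],(686,600),interpolation=cv2.INTER_CUBIC))
save('pics/b.png',b)
# colour masks
for n,box in [('top',(160,220,220,275)),('scene',(225,255,370,410))]:
    im=d[n]['pixels'];h=cv2.cvtColor(im,cv2.COLOR_RGB2HSV)
    m=((h[...,1]>90)&(h[...,0]<30)&(h[...,2]>80)).astype(np.uint8)
    k=np.zeros_like(m);k[box[0]:box[1],box[2]:box[3]]=1;m*=k
    cs=cv2.findContours(m,0,2)[0];c=max(cs,key=cv2.contourArea);print(n,cv2.minAreaRect(c),cv2.contourArea(c))
```

```text
top ((242.23077392578125, 191.15383911132812), (9.429903030395508, 22.74271011352539), 33.690067291259766) 193.5
scene ((390.9999694824219, 240.50001525878906), (10.635822296142578, 22.45340347290039), 66.80140686035156) 193.5
```

View pics/a.png

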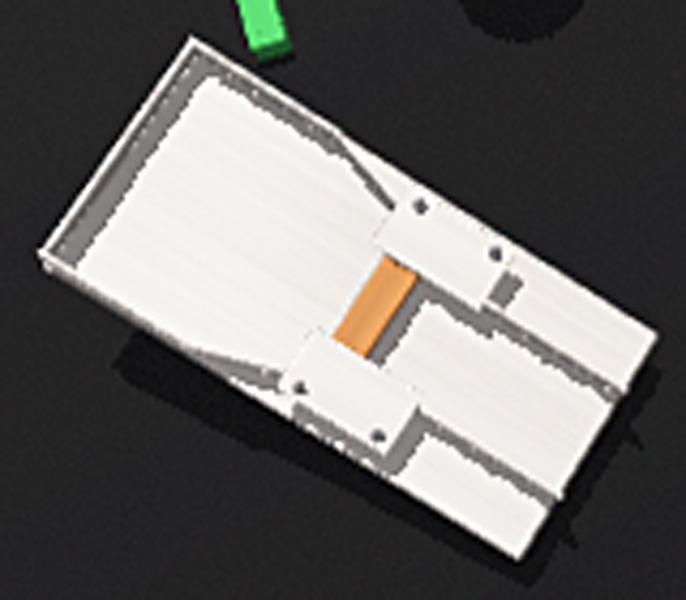

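View pics/b.png

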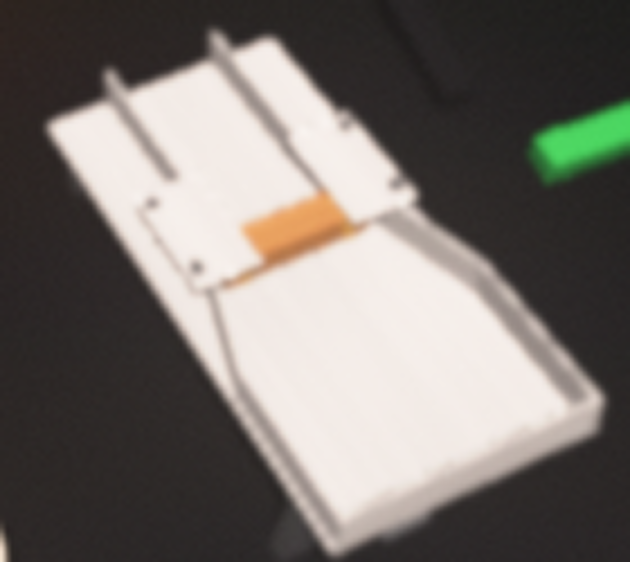

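Crop a shows the chute bar between the plates: its visible top corners are at (388,255), (418,275), (365,357) and (333,340). The inner uphill plate corners are at (378,240) and (318,330), and the end-wall corners at (192,38) and (43,255). Crop b shows the same plate corners at (262,262) and (355,228), and the end wall at (330,553) and (603,400). It is wood-coloured and caught under both plates, so the choice holds. Next I triangulate.

Run:
```python
from h import *
import pickle
d=pickle.load(open('c0.pkl','rb'));T,S=d['top'],d['scene']
ta=lambda u,v:((u+.5)/4.2875-.5+155,(v+.5)/4.2857-.5+120)
sb=lambda u,v:((u+.5)/4.5-.5+325,(v+.5)/4.5-.5+190)
P={}
for k,a,b in [('pl1',(378,240),(262,262)),('pl2',(318,330),(355,228)),('e1',(192,38),(330,553)),('e2',(43,255),(603,400)),
  ('dn1',(655,335),(47,125)),('dn2',(520,558),(270,38)),('bar',(376,307),(297,222))]:
    P[k],g=tri(T,ta(*a),S,sb(*b));print(k,P[k].round(4),round(g,4))
pe=(P['pl1']+P['pl2'])/2; y=P['pl1']-P['pl2'];print('slot w',np.linalg.norm(y))
for k,(a,b) in dict(e=('e1','e2'),dn=('dn1','dn2')).items(): print(k,np.linalg.norm(P[a]-P[b]),((P[a]+P[b])/2))
E_=(P['e1']+P['e2'])/2;D=(P['dn1']+P['dn2'])/2
for q in (pe,E_): v=q-D;print('yaw',np.degrees(np.arctan2(v[1],v[0])),'slope',np.degrees(np.arctan2(v[2],np.hypot(*v[:2]))),np.linalg.norm(v))
v=E_-pe;print('yaw e-pe',np.degrees(np.arctan2(v[1],v[0])),np.linalg.norm(v),'perp yaws',[np.degrees(np.arctan2(-w[0],w[1])) for w in (y,P['e1']-P['e2'],P['dn1']-P['dn2'])])
# tray masks
for n,box in [('top',(165,250,350,420)),('scene',(148,220,240,326))]:
    im=d[n]['pixels'];h=cv2.cvtColor(im,cv2.COLOR_RGB2HSV)
    m=((h[...,0]>16)&(h[...,0]<32)&(h[...,1]>80)&(h[...,2]>70)).astype(np.uint8)
    k=np.zeros_like(m);k[box[0]:box[1],box[2]:box[3]]=1;m*=k
    c=max(cv2.findContours(m,0,2)[0],key=cv2.contourArea)
    print(n,cv2.minAreaRect(c),cv2.contourArea(c),cv2.approxPolyDP(cv2.convexHull(c),5,True).reshape(-1,2).tolist())
t=cv2.resize(T['pixels'][160:255,345:425],(505,600),interpolation=cv2.INTER_CUBIC); s=cv2.resize(S['pixels'][145:220,240:330],None,fx=5,fy=5,interpolation=cv2.INTER_CUBIC)
z=np.zeros((600,800,3),np.uint8);z[:,:505]=t;z[:375,505:800]=cv2.resize(S['pixels'][145:220,240:330],(295,375),interpolation=cv2.INTER_CUBIC)
save('pics/tray.png',z)
```

```text
pl1 [0.5417 0.25   0.1079] 0.0032
pl2 [0.4857 0.2776 0.1018] 0.0003
e1 [0.6558 0.3741 0.1179] 0.0042
e2 [0.5068 0.4346 0.1361] 0.0012
dn1 [0.5163 0.0814 0.044 ] 0.0027
dn2 [0.3699 0.1487 0.044 ] 0.0009
bar [0.5029 0.248  0.0982] 0.0043
slot w 0.06281142155862782
e 0.16177054479655384 [0.58130027 0.4043698  0.12701178]
dn 0.16117499513405742 [0.4431297  0.11504239 0.04399507]
yaw 64.61802682189641 slope 20.285757911543545 0.1755435249284342
yaw 64.47282728762842 slope 14.516249114551691 0.3311996888344749
yaw e-pe 64.31954429473062 0.1575379767309065 perp yaws [np.float64(-116.25817871751336), np.float64(-112.0947696510791), np.float64(-114.69662825163795)]
top ((385.1284484863281, 205.94554138183594), (58.386077880859375, 78.09761810302734), 3.5763344764709473) 4057.0 [[360, 170], [388, 167], [415, 175], [411, 245], [354, 241]]
scene ((284.8450012207031, 181.4126739501953), (42.70841979980469, 68.87549591064453), 52.594642639160156) 1914.0 [[321, 172], [280, 212], [259, 204], [245, 186], [287, 158]]
```

View pics/tray.png

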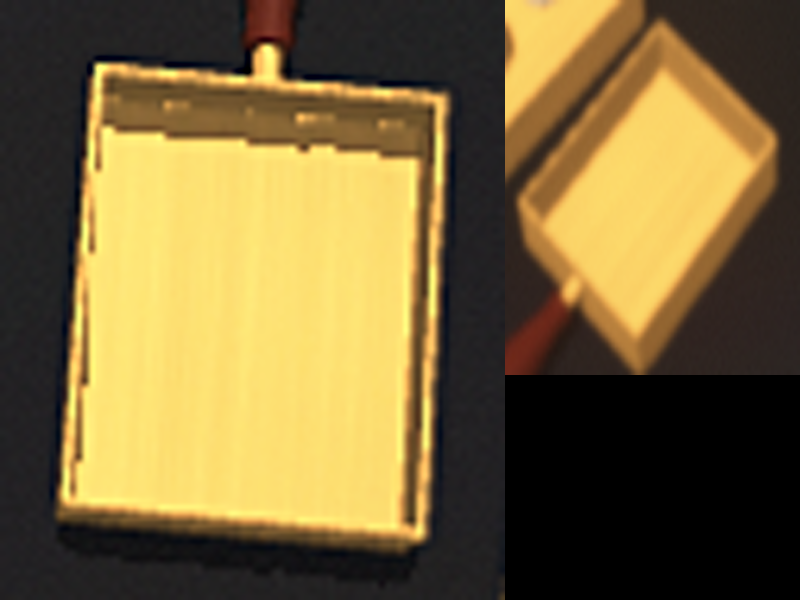

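Tray crop: the empty tray's rim corners are at (97,65), (449,95), (427,530) and (62,502) in the top half, with the matching scene corners at (640,348), (520,203), (660,22) and (777,140). The chute fits the given sizes: 175 mm from the lower end to the plates' end, a slot of 62.8 mm (60 given), and yaw of about 64.5°. I now measure the tray and move to a hover for a wrist check.

```bash
cat >> h.py <<'E'
from scipy.spatial.transform import Rotation as Ro
yaw=np.radians(64.5);th=np.radians(12)
uh=np.array([np.cos(yaw),np.sin(yaw),0]);l=np.array([-uh[1],uh[0],0]);k=np.array([0,0,1.])
us=np.cos(th)*uh+np.sin(th)*k; nn=-np.sin(th)*uh+np.cos(th)*k
O=np.array([.4979,.2298,.070])
def ch(s,lat,h): return O+s*us+lat*l+h*nn
def quat(y,z):
    x=np.cross(y,z);q=Ro.from_matrix(np.c_[x,y,z]).as_quat();return [float(q[3]),*map(float,q[:3])]
E
python3 - <<'E'
from h import *
import pickle
d=pickle.load(open('c0.pkl','rb'));T,S=d['top'],d['scene']
ta=lambda u,v:((u+.5)/6.3125-.5+345,(v+.5)/6.3158-.5+160)
sb=lambda u,v:((u-505+.5)/3.278-.5+240,(v+.5)/5-.5+145)
Q=[]
for a,b in [((97,65),(640,348)),((449,95),(520,203)),((427,530),(660,22)),((62,502),(777,140))]:
    p,g=tri(T,ta(*a),S,sb(*b));Q.append(onz(T,*ta(*a),.045));print(p.round(4),round(g,4),Q[-1].round(4))
Q=np.array(Q);print('ctr',Q.mean(0),[np.linalg.norm(Q[i]-Q[i-1]).round(4) for i in range(4)])
for e in (Q[0]-Q[3],Q[1]-Q[2]):print('yaw',np.degrees(np.arctan2(e[1],e[0])))
for sg in (1,-1):
    for nm,y in(('push',l),('grasp',us)): print(nm,sg,[None if (q:=bot.solve_ik(ch(s,0,h),quat(sg*y,-nn))) is None else np.round(q,2) for s,h in((-20,.1),(85,.008))])
bot.move_gripper(0.1)
bot.move_ptp(ch(-20,0,.12) if 0 else ch(-.020,0,.12),quat(l,-nn))
c=cam('wrist');save('pics/w1.png',c['pixels']);pickle.dump(c,open('w1.pkl','wb'))
# reprojected checks
for nm,p in dict(pe=ch(.045,0,0),pl1=ch(.045,-.03,.029),pl2=ch(.045,.03,.029),d1=ch(-.03,-.03,.029),d2=ch(-.03,.03,.029),bar=ch(.023,0,.022),b1=ch(.011,-.03,.022),b2=ch(.011,.03,.022)).items():print(nm,proj(c,p).round(1))
print(bot.read_t(),bot.read_width())
E
```

```text
[ 0.6077 -0.0494  0.037 ] 0.004 [ 0.6063 -0.0507  0.045 ]
[ 0.6072 -0.2007  0.0437] 0.0023 [ 0.6075 -0.2014  0.045 ]
[ 0.4193 -0.2006  0.0475] 0.0016 [ 0.4202 -0.2017  0.045 ]
[ 0.417  -0.051   0.0456] 0.0002 [ 0.4172 -0.0512  0.045 ]
ctr [ 0.5127972  -0.12625675  0.045     ] [np.float64(0.1891), np.float64(0.1507), np.float64(0.1873), np.float64(0.1506)]
yaw 0.14160452784624333
yaw 0.0962710930541921
push 1 [None, None]
grasp 1 [None, None]
push -1 [None, None]
grasp -1 [None, None]
pe [321.7 251.2]
pl1 [291.7 264.4]
pl2 [351.6 264.4]
d1 [289.3 192. ]
d2 [354. 192.]
bar [321.7 241.3]
b1 [291.4 230.2]
b2 [351.9 230.2]
3.6583 0.09568533547739586
```

View pics/w1.png

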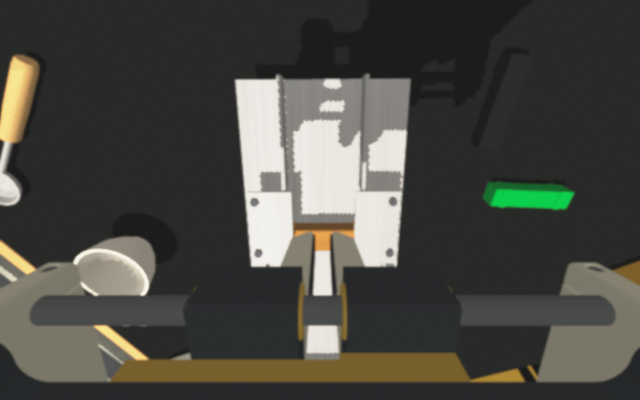

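The wrist view shows the slot inner edges at columns 294 and 354 on row 192 (predicted 289 and 354), and the bar's downhill top edge at row 230 (as predicted). The model is good to about 2 mm, so I shift it 1 mm laterally and push.

```bash
cat >> h.py <<'E'
O=O+.001*l
E
python3 - <<'E'
from h import *
import pickle
for sg in (1,-1): print('grasp',sg,[None if (q:=bot.solve_ik(ch(s,0,h),quat(sg*us,-nn))) is None else np.round(q,2) for s,h in((.085,.1),(.085,.005))])
Q=quat(l,-nn)
bot.move_linear(ch(-.022,0,.04),Q,.12)
print('touch',bot.move_linear(ch(-.022,0,.006),Q,.04,10),bot.read_ee_pos()-ch(-.022,0,.006))
print('push',bot.move_linear(ch(.068,0,.006),Q,.04,15),bot.read_ee_pos()-ch(.068,0,.006),bot.read_contact_force())
bot.move_linear(ch(.055,0,.006),Q,.05)
bot.move_linear(ch(.055,0,.05),Q,.1)
bot.move_linear(ch(-.01,0,.14),Q,.15)
for n in('top','scene','wrist'):
    c=cam(n);save(f'pics/{n}2.png',c['pixels']);pickle.dump(c,open(f'{n}2.pkl','wb'))
    if n!='wrist':
        im=c['pixels'];h=cv2.cvtColor(im,cv2.COLOR_RGB2HSV);m=((h[...,1]>90)&(h[...,0]<25)&(h[...,2]>80)).astype(np.uint8)
        p=proj(c,ch(.08,0,.022)).astype(int);K=np.zeros_like(m);K[p[1]-30:p[1]+30,p[0]-35:p[0]+35]=1
        for q in cv2.findContours(m*K,0,2)[0]:
            if cv2.contourArea(q)>30:print(n,p,cv2.minAreaRect(q))
print(bot.read_t())
E
```

```text
grasp 1 [array([ 0.39, -0.15,  1.77,  0.14,  1.37, -0.76]), array([ 0.41, -0.06,  1.84,  0.15,  1.21, -0.76])]
grasp -1 [array([ 0.39, -0.15,  1.77,  0.14,  1.37,  2.38]), array([ 0.41, -0.06,  1.84,  0.15,  1.21,  2.38])]
touch False [1.23909096e-04 1.32513158e-05 2.62976007e-04]
push False [-3.08924554e-07 -6.90473765e-05  1.50703354e-05] [ 0.0728443  -0.55642504  0.29688297]
top [223 178] ((211.84613037109375, 189.23074340820312), (9.984603881835938, 9.429903984069824), 33.690067291259766)
scene [400 255] ((402.34100341796875, 260.1343078613281), (11.682676315307617, 37.2808952331543), 66.50143432617188)
9.9167
```

View pics/top2.png

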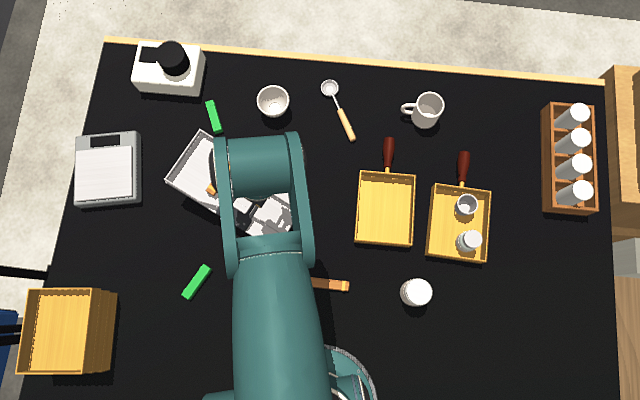

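The arm hides the bar in the top view; in the scene view it is at (402,260), close to where I expected it. I look at it with the wrist camera from the grasp hover.

Run:
```python
from h import *
import pickle
Q=quat(us,-nn)
bot.move_ptp(ch(.0875,-.04,.15),Q)
bot.move_gripper(.6)
for n in('wrist','scene'):
    c=cam(n);save(f'pics/{n}3.png',c['pixels']);pickle.dump(c,open(f'{n}3.pkl','wb'))
    im=c['pixels'];h=cv2.cvtColor(im,cv2.COLOR_RGB2HSV);m=((h[...,1]>90)&(h[...,0]<25)&(h[...,2]>70)).astype(np.uint8)
    for q in cv2.findContours(m,0,2)[0]:
        if cv2.contourArea(q)>100:print(n,cv2.minAreaRect(q))
    for s,lat in((.0755,-.048),(.0755,.048),(.0995,.048),(.0995,-.048)):print(proj(c,ch(s,lat,.022)).round(1))
print(bot.read_t())
z=np.zeros((600,640,3),np.uint8);z[:400]=pickle.load(open('wrist3.pkl','rb'))['pixels'];z[400:]=cv2.resize(c['pixels'][215:290,340:460],(640,400))[100:300]
save('pics/m3.png',z)
```

```text
wrist ((393.0, 365.5), (33.0, 360.0), 90.0)
wrist ((428.5860290527344, 310.94671630859375), (58.848236083984375, 20.008399963378906), 84.80557250976562)
wrist ((215.6575164794922, 310.8815612792969), (19.62961769104004, 58.830257415771484), 5.04245138168335)
wrist ((585.3846435546875, 244.92308044433594), (10.17084789276123, 36.2181396484375), 60.2551155090332)
wrist ((30.0, 243.5), (60.0, 89.0), 0.0)
wrist ((323.0, 152.0), (92.0, 24.0), 90.0)
wrist ((16.57528305053711, 36.185699462890625), (43.55674743652344, 53.12470626831055), 67.93209838867188)
wrist ((623.0, 142.5), (285.0, 32.0), 90.0)
[310.6 200.2]
[309.5 105.7]
[334.2 105.7]
[333.1 200.2]
scene ((402.5238037109375, 260.0548400878906), (11.682676315307617, 37.67961883544922), 66.50143432617188)
scene ((257.2523193359375, 261.11846923828125), (9.762723922729492, 37.99696350097656), 19.440034866333008)
scene ((586.16064453125, 231.63278198242188), (86.00426483154297, 89.78340911865234), 23.629379272460938)
scene ((352.7499694824219, 161.75), (19.297107696533203, 11.973506927490234), 35.53767776489258)
scene ((254.8007049560547, 173.12025451660156), (106.67555236816406, 100.26290130615234), 46.36392593383789)
scene ((571.7764892578125, 108.7744140625), (153.97793579101562, 16.004222869873047), 24.227745056152344)
scene ((463.5, 60.0), (14.0, 9.0), 90.0)
scene ((620.5, 25.0), (50.0, 37.0), 90.0)
scene ((556.565185546875, 3.761737823486328), (29.28665542602539, 45.738868713378906), 50.82634735107422)
scene ((356.7238464355469, 13.218503952026367), (88.85877990722656, 12.77779769897461), 23.749494552612305)
scene ((289.0, 14.5), (29.0, 28.0), 90.0)
scene ((216.5, 8.0), (16.0, 61.0), 90.0)
scene ((138.4026336669922, 199.57470703125), (405.6138000488281, 275.4908752441406), 88.6177978515625)
[382.9 261. ]
[416.3 246.9]
[421.8 253.7]
[387.9 268.2]
12.3833
```

View pics/m3.png

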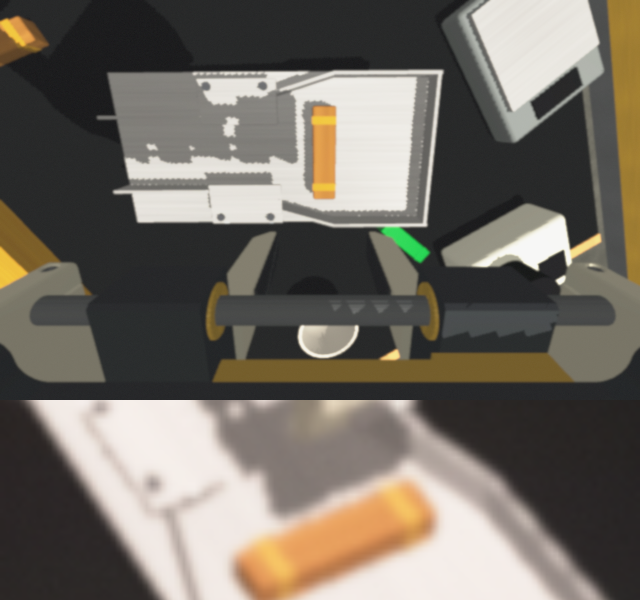

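The bar lies straight across, 31 mm clear of the plates: centre at wrist pixel (323,152), predicted (322,153), so s ≈ 88 mm. I check its height from a second wrist place, then grasp and lift.

Run:
```python
from h import *
import pickle
Q=quat(us,-nn)
a=pickle.load(open('wrist3.pkl','rb'))
bot.move_linear(ch(.0885,0,.19),Q,.15)
c=cam('wrist')
h=cv2.cvtColor(c['pixels'],cv2.COLOR_RGB2HSV);m=((h[...,1]>90)&(h[...,0]<25)&(h[...,2]>70)).astype(np.uint8)
e=proj(c,ch(.088,0,.022));b=[cv2.minAreaRect(q) for q in cv2.findContours(m,0,2)[0] if cv2.contourArea(q)>100]
b=min(b,key=lambda r:np.hypot(*(np.array(r[0])-e)));print(e,b)
p,g=tri(a,(323,152),c,b[0]);w=p-O;print('bar s,lat,h',w@us,w@l,w@nn,'z',p[2],'gap',g)
s,lat=float(w@us),float(w@l)
assert abs(s-.0885)<.004 and abs(lat)<.005 and abs(w@nn-.021)<.008
s,lat=.5*s+.5*.0885,lat*.7
bot.move_linear(ch(s,lat,.04),Q,.15)
print('touch',bot.move_linear(ch(s,lat,.003),Q,.04,8),((bot.read_ee_pos()-O)@nn))
bot.move_gripper(0.0);print('w',bot.read_width()*93,bot.read_finger_force())
bot.move_linear(ch(s,lat,.003)+[0,0,.12],Q,.1)
print('w',bot.read_width()*93,bot.read_finger_force(),bot.read_t())
c=cam('wrist');d=cam('scene');z=np.zeros((600,640,3),np.uint8);z[:360]=c['pixels'][40:];q=proj(d,bot.read_ee_pos()).astype(int)
z[360:]=cv2.resize(d['pixels'][q[1]-30:q[1]+30,q[0]-80:q[0]+80],(640,240));save('pics/m4.png',z)
for sg in(1,-1):print([bot.solve_ik([.513,-.126,zz],quat(np.array([0,sg*1.,0]),-k)) for zz in(.2,.006)])
```

```text
[321.36476311 184.13669098] ((321.9999694824219, 180.99996948242188), (19.999996185302734, 77.99998474121094), 0.0)
bar s,lat,h 0.08872869893605999 0.00242128258885932 0.01577480734040527 z 0.1038778237719116 gap 5.54492328950736e-05
touch False 0.0032605260351110626
w 23.747174583955722 30.00016450881958
w 23.60127004202921 29.99983459711075 17.1417
[array([-2.89138086e-01, -2.01713167e-01,  1.77931975e+00, -4.44089210e-16,
        1.56398607e+00, -1.85993441e+00]), array([-2.89138086e-01, -6.02915910e-02,  1.97918411e+00, -4.44089210e-16,
        1.22270013e+00, -1.85993441e+00])]
[array([-2.89138086e-01, -2.01713167e-01,  1.77931975e+00, -4.44089210e-16,
        1.56398607e+00,  1.28165824e+00]), array([-2.89138086e-01, -6.02915910e-02,  1.97918411e+00, -4.44089210e-16,
        1.22270013e+00,  1.28165824e+00])]
```

View pics/m4.png

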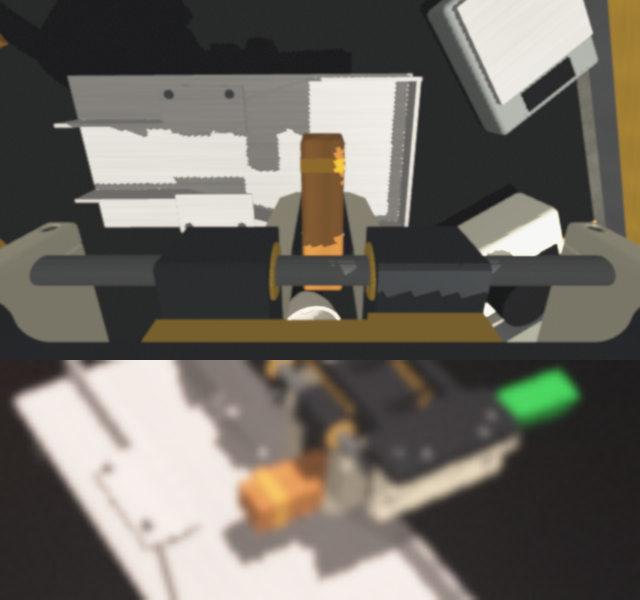

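The bar is held at 23.6 mm width; in the picture it runs from (322,135) to (322,290), square between the fingers. Next I carry it to the empty tray and set it down.

Run:
```python
from h import *
import pickle
Q=quat(np.array([0,1.,0]),-k); C=np.array([.513,-.126,0])
bot.move_ptp(C+[0,0,.2],Q);print('w',bot.read_width()*93)
bot.move_linear(C+[0,0,.03],Q,.12)
bot.pause(.3)
print('touch',bot.move_linear(C+[0,0,.0035],Q,.015,3),bot.read_ee_pos(),bot.read_contact_force())
bot.move_gripper(.5);bot.pause(.2)
bot.move_linear(C+[0,0,.2],Q,.12)
bot.move_ptp([.45,.15,.3],Q);bot.pause(.3)
z=np.zeros((600,600,3),np.uint8)
for i,n in enumerate(('top','scene')):
    c=cam(n);q=proj(c,C).astype(int);z[300*i:300*i+300]=cv2.resize(c['pixels'][q[1]-50:q[1]+50,q[0]-100:q[0]+100],(600,300),interpolation=cv2.INTER_CUBIC)
    pickle.dump(c,open(f'{n}5.pkl','wb'))
save('pics/m5.png',z);print(bot.read_t(),bot.read_contact_force())
```

```text
w 23.715783939964094
touch True [ 0.51298671 -0.12598705  0.00586306] [-0.70770001 -0.46846129  5.05617277]
26.2667 [ 0.03637246  0.20936897 -0.29554269]
```

View pics/m5.png

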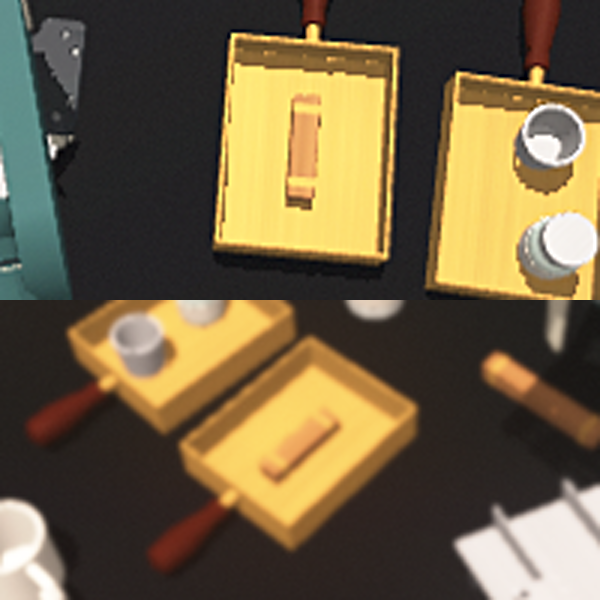

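The bar lies flat in the middle of the empty tray: at (302,148) in the top half and (300,445) in the scene half. The arm is clear, so I hand it in.

```bash
python3 -c "
from workcell import bot
print(bot.sign_off())"
```

```text
the job is handed in; nothing more can be done
None
```

I pushed the bar up the chute until it was about 31 mm clear of the cover plates, lifted it out, set it down flat in the empty brass tray and handed the job in at about 26 s; the sign-off gave no verdict.

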